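Line up the balm jars by size in the bedside tray

TASK

Tidy the nightstand: line up the four green balm jars in order of size on the cork pads in the tray, one upright in the middle of each pad, with the smallest on the pad next to the tea cup and the largest on the pad farthest from it. Leave the tea cup and the toy car standing where they are.

Things in the scene. Friction and masses are not known exactly. Their poses are not given: they have to be found in the camera images.
- jar_tiny: The smallest of the four lidded balm jars, plain green plastic, a smooth upright cylinder 34 mm across and 30 mm tall including its lid (same diameter all the way up). Loose. Origin: centre of the underside, z axis up through the lid. Starts standing on the bare table between the robot and the tray; flat things up to 10 mm high (key, comb, nail clippers) lie to its sides in y, 25 mm or more away, and the other jars beyond them.
- jar_small: The second smallest of the four lidded balm jars, plain green plastic, a smooth upright cylinder 42 mm across and 40 mm tall including its lid (same diameter all the way up). Loose. Origin: centre of the underside, z axis up through the lid. Starts standing on the bare table between the robot and the tray; flat things up to 10 mm high (key, comb, nail clippers) lie to its sides in y, 25 mm or more away, and the other jars beyond them.
- jar_medium: The second largest of the four lidded balm jars, plain green plastic, a smooth upright cylinder 51 mm across and 52 mm tall including its lid (same diameter all the way up). Loose. Origin: centre of the underside, z axis up through the lid. Starts standing on the bare table between the robot and the tray; flat things up to 10 mm high (key, comb, nail clippers) lie to its sides in y, 25 mm or more away, and the other jars beyond them.
- jar_large: The largest of the four lidded balm jars, plain green plastic, a smooth upright cylinder 60 mm across and 64 mm tall including its lid (same diameter all the way up). Loose. Origin: centre of the underside, z axis up through the lid. Starts standing on the bare table between the robot and the tray; flat things up to 10 mm high (key, comb, nail clippers) lie to its sides in y, 25 mm or more away, and the other jars beyond them.
- pad_a: One of four identical round cork pads, 66 mm across, 3 mm thick, fixed in a straight row 80 mm apart (centre to centre) along the middle of a shallow cream tray (150 by 530 mm, floor 4 mm thick, rim 10 mm high, inner faces of the long rims 69 mm from the row's line; the tray is fixed but lies at a slightly different place and angle each time). Which of the four named pads is where in the row varies. Origin: centre of the pad's top face, 7 mm above the table.
- pad_b: One of four identical round cork pads, 66 mm across, 3 mm thick, fixed in a straight row 80 mm apart (centre to centre) along the middle of a shallow cream tray (150 by 530 mm, floor 4 mm thick, rim 10 mm high, inner faces of the long rims 69 mm from the row's line; the tray is fixed but lies at a slightly different place and angle each time). Which of the four named pads is where in the row varies. Origin: centre of the pad's top face, 7 mm above the table.
- pad_c: One of four identical round cork pads, 66 mm across, 3 mm thick, fixed in a straight row 80 mm apart (centre to centre) along the middle of a shallow cream tray (150 by 530 mm, floor 4 mm thick, rim 10 mm high, inner faces of the long rims 69 mm from the row's line; the tray is fixed but lies at a slightly different place and angle each time). Which of the four named pads is where in the row varies. Origin: centre of the pad's top face, 7 mm above the table.
- pad_d: One of four identical round cork pads, 66 mm across, 3 mm thick, fixed in a straight row 80 mm apart (centre to centre) along the middle of a shallow cream tray (150 by 530 mm, floor 4 mm thick, rim 10 mm high, inner faces of the long rims 69 mm from the row's line; the tray is fixed but lies at a slightly different place and angle each time). Which of the four named pads is where in the row varies. Origin: centre of the pad's top face, 7 mm above the table.
- cup: Grey ceramic tea cup without handle, 76 mm across the rim, 62 mm tall, standing in the tray in line with the pads at one end of the row (either end), its centre about 90 mm from the nearest pad's centre. Loose. Origin: centre of its underside, on the tray floor 4 mm above the table.
- toy_car: Small hard plastic toy car, 70 mm long, 41 mm over the wheels, 29 mm tall, standing in the tray at the other end of the row, about 90 mm from the last pad's centre, roughly across the row. Loose. Origin: between its wheels on the tray floor, x along its length.
Not all that is in view belongs to the job. Leave any pink look-alike of the jar_tiny alone. What is shaped like the jar_small but black is not meant.

How it is judged (in metres and radians):
At the end, for the whole second after the job is handed in: Each jar stands upright (within 0.1 rad) and at rest on a cork pad, its centre within 12 mm of the pad's centre, in order of size: the smallest on the pad nearest the tea cup, then the second smallest, the second largest, and the largest on the pad farthest from the cup ((horizontal distance between jar_tiny and pad_a below 0.012 m or horizontal distance between jar_tiny and pad_b below 0.012 m or horizontal distance between jar_tiny and pad_c below 0.012 m or horizontal distance between jar_tiny and pad_d below 0.012 m) and horizontal distance between jar_tiny and cup between 0.054 and 0.126 m and height (world z) of jar_tiny between 0.003 and 0.011 m and angle between each of jar_tiny, jar_small, jar_medium, jar_large's own z axis and vertical below 0.1 rad and linear speed of each of jar_tiny, jar_small, jar_medium, jar_large below 0.02 m/s and angular speed of each of jar_tiny, jar_small, jar_medium, jar_large below 0.2 rad/s and (horizontal distance between jar_small and pad_a below 0.012 m or horizontal distance between jar_small and pad_b below 0.012 m or horizontal distance between jar_small and pad_c below 0.012 m or horizontal distance between jar_small and pad_d below 0.012 m) and horizontal distance between jar_small and cup between 0.134 and 0.206 m and height (world z) of jar_small between 0.003 and 0.011 m and (horizontal distance between jar_medium and pad_a below 0.012 m or horizontal distance between jar_medium and pad_b below 0.012 m or horizontal distance between jar_medium and pad_c below 0.012 m or horizontal distance between jar_medium and pad_d below 0.012 m) and horizontal distance between jar_medium and cup between 0.214 and 0.286 m and height (world z) of jar_medium between 0.003 and 0.011 m and (horizontal distance between jar_large and pad_a below 0.012 m or horizontal distance between jar_large and pad_b below 0.012 m or horizontal distance between jar_large and pad_c below 0.012 m or horizontal distance between jar_large and pad_d below 0.012 m) and horizontal distance between jar_large and cup between 0.294 and 0.366 m and height (world z) of jar_large between 0.003 and 0.011 m); the robot touches nothing.
It fails at once if the tea cup is pushed more than 15 mm from its place or tipped (distance of cup from where it was at the start of the episode above 0.015 m or angle between cup's own z axis and vertical above 0.35 rad).
It fails at once if the toy car is pushed more than 15 mm from its place or tipped (distance of toy_car from where it was at the start of the episode above 0.015 m or angle between toy_car's own z axis and vertical above 0.35 rad).
It also fails if it takes over 96 s, if anything falls off the work surface, if the arm or the gripper's body presses on something with over 40 N, if the wrist force passes 120 N, or if a joint passes its speed limit or range.

ROBOT

A 7-joint arm with a two-finger parallel gripper is mounted at the origin on the work surface. World frame = base frame: x ahead of the robot, y to its left, z up, the work surface at z = 0. Lengths are in mm, angles in rad, forces in N, time in s.
With the tool pointing down it reaches from about 350 to 900 mm from the base axis. Payload 19.9 kg.
Tool frame: the origin (TCP) lies at the very end of the fingers, on their centre line; the grasp point (between the pads) lies arm.pinch_z behind it (arm.pinch_z is the distance from the TCP to the grasp point, in mm); z points along the fingers, y is the line along which they close (so a half turn about z gives the same grasp; the last joint's range is limited). The gripper opens to 85 mm and grips with 20 to 120 N. Pads are 22 mm wide; open, the fingers measure 114 mm over their backs; the gripper's body (76 mm by 85 mm) begins 54 mm behind the grasp point. The pads swing forward as they close: fully open they stand 13 mm farther back than shut.
Start: joints at [1.165, 0.417, -0.01, 1.614, 0.005, 1.111, -0.053], TCP at [222.386, -584.077, 231.26] pointing down, gripper open.
Joint ranges: [-2.81, 2.81], [-0.39, 2.02], [-1.27, 1.25], [0.06, 2.57], [-1.19, 4.33], [0.19, 2], [-2.82, 2.82]. Speed limits (rad/s): [1.89, 1.89, 2.39, 2.39, 3.01, 3.01, 3.01].

INTERFACE

Orientations are given as a unit quaternion [w, x, y, z].
In Python, from station import arm, get_image, job_done gives the robot as it stands.
- The arm moves only by the tool move_arm, never from a script. Its argument "deltas" is a list of rows, each an object with "linear": the shift along the tool's x, y, z in mm, a list of three; "rotation": the turn, a rotation vector about the tool's x, y, z in degrees, a list of three. In form: [{"linear": [tx, ty, tz], "rotation": [wx, wy, wz]}, ...]. A call has 1 to 20 rows; each row shifts and turns the commanded pose from where the row before left it, along the tool's axes as they then stand; what a row does not reach is not made up. A row lasts 1/8 s, in which the tool goes at most 62.5 mm and 10.7 degrees, less where a joint would pass 70% of its speed; a pose out of reach is approached as far as the arm can. A call is refused whole if a number of a shift passes 62.5 or a number of a turn 10.7, either way. A call with a gripper value outside its range is refused whole. "grip" is the opening in per cent of the stroke, from 0 (shut) to 100 (fully open), set as the call begins (left out, the last holds). The fingers move at their own pace and stop on an object; "grip_force" is the grip in N (left out, the last holds). Time passes only in rows, so rows that do not move let the fingers close. It gives the time, the measured TCP pose, the force, the opening and the grip force at its end, in the units of the state.
- arm.observe(): the state, without advancing time (a new reading comes with each control period).
- get_image(name): name is "scene" or "top" or "wrist"; returns a dict with "frame" (400x640x3 uint8, red, green, blue), "fovy" (degrees; the focal length in pixels is half the picture's height over the tangent of half this angle, whatever the lens; pixels are square), "cx", "cy" (the principal point, pixels), "world_from_camera" (4x4, takes a point from camera to world coordinates). Camera axes: x right, y up, looking along -z (the intrinsics and any distortion apply to the point x, -y, -z); pixel columns grow to the right and rows downward; lengths in mm; the calibration is good to about 2 mm. A picture is of the moment at which its call begins. There is no depth.
- job_done(): hands the job in; it is judged then, once.
The state is a dict: "time_s": time; "joints": joint angles; "joint_vel": joint speeds; "tau": joint torques, N m; "position": TCP position; "orientation": TCP orientation; "contact_force": force on the tool from outside, world axes, zero at the start; "ft_torque": the same for the moment, N m; "grip_width": finger opening in mm; "grasp_force": force on a finger pad.
Only numpy, scipy, OpenCV 4.12 (cv2) and the standard library are available. Lean on these libraries where they do the work, as an engineer would, in place of code of your own. Each camera call takes 0.05 s, during which the arm holds its last target. There are 200 camera calls.

## Working session

There is one attempt and no reset: what is moved stays moved. The work goes in short steps, Python scripts to look and compute and a tool call to move; the robot and the scene stay as the last step left them, time stands still between calls to the robot, and variables do not carry over. Pictures are saved under pics/ and viewed, at most 14 in all, crops included, and the job is handed in when it is done.

Besides the shell and the picture viewer there is one more tool, called as name(argument=value, ...), one argument or row to a line, values as JSON. move_arm: Moves the arm, as the interface text tells. Its arguments: {"type":"object","properties":{"deltas":{"type":"array"},"grip":{"type":"number"},"grip_force":{"type":"number"}},"required":["deltas"]}

```bash
mkdir -p pics; python3 - <<'E'
from station import arm,get_image
import cv2,numpy as np,pickle
s=arm.observe();print(s,arm.pinch_z)
for n in("top","scene"):
    d=get_image(n);pickle.dump(d,open(n+'.pkl','wb'));cv2.imwrite(f'pics/{n}0.png',d['frame'][:,:,::-1])
    print(n,{k:v for k,v in d.items() if k!='frame'})
E
```

```text
{'time_s': 0.0, 'joints': array([ 1.16547647,  0.41793845, -0.01029304,  1.61420017,  0.0046973 ,
        1.11071228, -0.0530248 ]), 'joint_vel': array([-0.00153518, -0.00126805, -0.00043035, -0.00159546, -0.00028498,
       -0.00028168, -0.00160939]), 'tau': array([ 8.20231326e-04, -8.64466238e+01,  6.79130740e-01, -4.34913504e+01,
        1.91321148e-02,  7.42610515e-03,  4.34471804e-05]), 'position': array([ 222.25914027, -583.75624242,  230.67156546]), 'orientation': array([-5.96847792e-04,  9.83502197e-01,  1.80895126e-01, -1.57564192e-04]), 'contact_force': array([-0.07577116,  0.03801247, -0.25581468]), 'ft_torque': array([0.0416912 , 0.02813621, 0.00044131]), 'grasp_force': 0.0, 'grip_width': 85.34332109876748} 18.700000000000003
top {'fovy': 42.680497169828534, 'cx': 322.0369560230897, 'cy': 200.16917615432567, 'world_from_camera': array([[-2.93215735e-02,  9.84869236e-01, -1.70800568e-01,
         3.52238581e+02],
       [-9.99399300e-01, -2.57273339e-02,  2.32194794e-02,
         2.67625424e+01],
       [ 1.84739076e-02,  1.71378800e-01,  9.85031990e-01,
         1.14568908e+03],
       [ 0.00000000e+00,  0.00000000e+00,  0.00000000e+00,
         1.00000000e+00]])}
scene {'fovy': 44.94203815923587, 'cx': 311.0911918025754, 'cy': 197.83834565575515, 'world_from_camera': array([[ 8.27443219e-01, -3.11902959e-01,  4.66962808e-01,
         1.07752612e+03],
       [ 5.61102583e-01,  4.92389211e-01, -6.65369639e-01,
        -7.65398173e+02],
       [-2.23966887e-02,  8.12569633e-01,  5.82433670e-01,
         7.26144080e+02],
       [ 0.00000000e+00,  0.00000000e+00,  0.00000000e+00,
         1.00000000e+00]])}
```

View pics/top0.png

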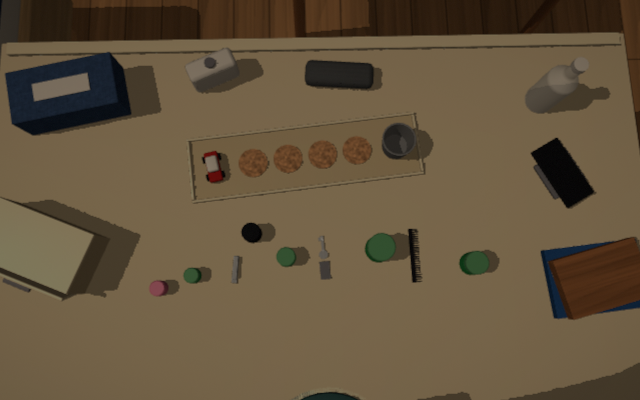

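View pics/scene0.png

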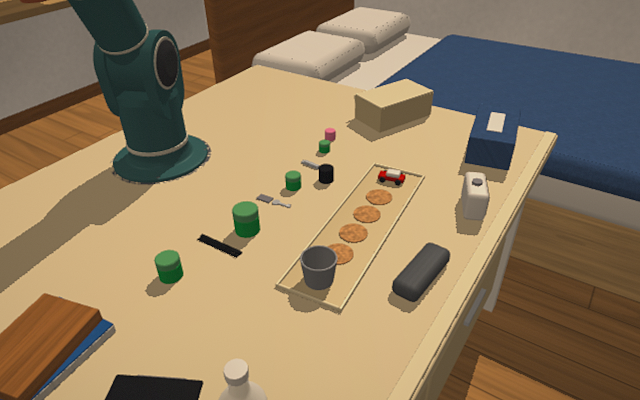

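The top view shows the car at (213,166), pads from (253,162) to (357,150) and the cup at (398,140). The jars are tiny (192,275), small (286,257), large (381,247) and medium (475,263), and the look-alikes are at (158,288) and (252,232).

```bash
cat > h.py <<'E'
import cv2,numpy as np,pickle
from scipy.spatial.transform import Rotation as R
def cast(d,u,v,z):
    f=200/np.tan(np.radians(d['fovy']/2));T=d['world_from_camera']
    r=T[:3,:3]@np.array([(u-d['cx'])/f,-(v-d['cy'])/f,-1]);o=T[:3,3]
    return (o+r*(z-o[2])/r[2])[:2]
def project(d,p):
    f=200/np.tan(np.radians(d['fovy']/2));T=d['world_from_camera']
    c=T[:3,:3].T@(np.array(p)-T[:3,3]);return d['cx']-f*c[0]/c[2],d['cy']+f*c[1]/c[2]
def blobs(d,lo,hi,amin=40):
    m=cv2.inRange(cv2.cvtColor(d['frame'],cv2.COLOR_RGB2HSV),lo,hi)
    n,_,st,c=cv2.connectedComponentsWithStats(m)
    return [(c[i],st[i,4],st[i,:4]) for i in range(1,n) if st[i,4]>amin]
GREEN=((45,90,20),(80,255,255))
PAD=((5,110,60),(16,255,255))
def toolxy(tgt):  # world xy -> shift in tool axes, and current yaw of tool x
    from station import arm
    s=arm.observe();w,*v=s['orientation'];M=R.from_quat([*v,w]).as_matrix()
    return M,s
E
python3 - <<'E'
from h import *
for n in("top","scene"):
    d=pickle.load(open(n+'.pkl','rb'))
    print(n,'green')
    for c,a,b in blobs(d,*GREEN): print(c.round(1),a,b,[cast(d,*c,z).round(1) for z in(15,20,26,32)])
    print('pad')
    for c,a,b in blobs(d,*PAD,100): print(c.round(1),a,b,cast(d,*c,7).round(1))
d=pickle.load(open('top.pkl','rb'));print(cast(d,398,140,50),cast(d,213,166,15))
E
```

```text
top green
[380.1 247.3] 666 [365 233  31  29] [array([ 439.2, -125.1]), array([ 438.8, -124.4]), array([ 438.3, -123.6]), array([ 437.8, -122.8])]
[285.8 256.5] 282 [277 247  19  19] [array([424.9,  83.3]), array([424.5,  83.1]), array([424.2,  82.8]), array([423.8,  82.5])]
[474.  262.5] 547 [460 251  29  23] [array([ 399.9, -331.2]), array([ 399.7, -329.6]), array([ 399.4, -327.7]), array([ 399.2, -325.8])]
[192.  275.1] 210 [184 268  17  15] [array([390.3, 287.9]), array([390.1, 286.7]), array([389.9, 285.3]), array([389.7, 283.9])]
pad
[80.7  3.2] 123 [72  0 18  8] [1043.9  564.3]
[107.6   3.2] 256 [91  0 35  8] [1042.8  500.5]
[144.2   2.9] 239 [127   0  35   7] [1041.9  413.1]
[180.9   3. ] 237 [163   0  35   9] [1040.2  325.6]
[216.5  18.7] 1246 [199   0  34  39] [997.6 239.9]
[251.3  18.8] 1294 [234   0  35  39] [995.7 156.8]
[281.8  18.8] 937 [270   0  26  38] [994.3  83.5]
[335.4  14.5] 1871 [305   0  64  33] [1003.2  -45.7]
[631.1  26.9] 978 [620   0  20  59] [ 956.9 -763. ]
[634.7  82.1] 469 [628  60  12  52] [ 815.6 -752.9]
[356.4 149.6] 657 [342 136  30  29] [665.6 -82.
[... 570 characters left out ...]
34.5, -119.1]), array([ 440. , -124.6])]
[168.5 266.5] 717 [155 250  28  34] [array([ 391.7, -323.1]), array([ 396.5, -326.2]), array([ 402.3, -329.9]), array([ 408.1, -333.7])]
pad
[27.2  8.1] 727 [ 0  0 69 24] [-2009.6   753.8]
[248.2  34.9] 8044 [179   0 175 100] [-521.9 1018.8]
[ 53.3 131.8] 7018 [  0  82 123 107] [-410.3  -87.1]
[378.6 196.5] 332 [366 189  26  16] [643.2 153.2]
[555.7 323. ] 25952 [437 198 203 202] [1106.5  -30.5]
[366.4 213.7] 382 [353 205  28  18] [651.7  73.4]
[353.  232.6] 442 [339 223  29  20] [660.3  -6.1]
[342.2 252.5] 333 [328 243  26  22] [674.7 -78.1]
[ 41.1 343.2] 6592 [  0 293 102 107] [ 339.8 -585.1]
[ 673.61759178 -172.00916516] [633.06306255 244.14398947]
```

move_arm(
  deltas=[
    {"linear":[0,0,10],"rotation":[0,0,-9.4]},
    {"linear":[0,0,10],"rotation":[0,0,-9.4]},
    {"linear":[0,0,10],"rotation":[0,0,-9.4]},
    {"linear":[0,0,10],"rotation":[0,0,-9.4]},
    {"linear":[0,0,10],"rotation":[0,0,-9.4]},
    {"linear":[0,0,10],"rotation":[0,0,-9.4]},
    {"linear":[0,0,10],"rotation":[0,0,-9.4]},
    {"linear":[0,0,10],"rotation":[0,0,-9.4]},
    {"linear":[0,0,0],"rotation":[0,0,0]},
  ],
  grip=100,
  grip_force=30,
)

```text
time_s: 1.23
position: [222.0, -583.6, 150.3]
orientation: [-0.001, 0.669, 0.743, 0.001]
contact_force: [-0.5, -0.2, 0.6]
grip_width: 85.6
grasp_force: 0.0
```

```bash
cat > go.py <<'E'
from h import *
J=dict(tiny=(391,286.5),small=(425.3,81.6),medium=(401,-328.8),large=(439,-123.7),p1=(667,-84),p2=(658.7,-4.8),p3=(650.3,74.8),p4=(642,154.5))
import sys
M,s=toolxy(0)
print(s['time_s'],s['position'].round(1),'yaw',np.degrees(np.arctan2(M[1,0],M[0,0])).round(2),'tilt',(M[:2,2]).round(4),s['grip_width'])
for k in sys.argv[1:]:
    t=np.array([*J[k],s['position'][2]]);print(k,(M.T@(t-s['position'])).round(1))
E
python3 go.py medium
```

```text
1.225 [ 222.  -583.6  150.3] yaw 95.98 tilt [-0.0004  0.0019] 85.61518731638986
medium [234.8 204.6   0.4]
```

move_arm(
  deltas=[
    {"linear":[23.5,20.5,0],"rotation":[0,0,0]},
    {"linear":[23.5,20.5,0],"rotation":[0,0,0]},
    {"linear":[23.5,20.5,0],"rotation":[0,0,0]},
    {"linear":[23.5,20.5,0],"rotation":[0,0,0]},
    {"linear":[23.5,20.5,0],"rotation":[0,0,0]},
    {"linear":[23.5,20.5,0],"rotation":[0,0,0]},
    {"linear":[23.5,20.5,0],"rotation":[0,0,0]},
    {"linear":[23.5,20.5,0],"rotation":[0,0,0]},
    {"linear":[23.5,20.5,0],"rotation":[0,0,0]},
    {"linear":[23.5,20.5,0],"rotation":[0,0,0]},
    {"linear":[0,0,0],"rotation":[0,0,0]},
    {"linear":[0,0,0],"rotation":[0,0,0]},
  ],
)

```text
time_s: 2.72
position: [401.3, -329.3, 151.5]
orientation: [0.0, 0.67, 0.742, -0.0]
contact_force: [-0.1, -0.7, -1.2]
grip_width: 85.4
grasp_force: 0.0
```

```bash
python3 go.py medium; python3 - <<'E'
from h import *
from station import get_image
d=get_image('wrist');cv2.imwrite('pics/w1.png',d['frame'][:,:,::-1])
for c,a,b in blobs(d,*GREEN,200): print(c.round(1),a,b,cast(d,*c,26).round(1),cast(d,*c,52).round(1))
print(d['world_from_camera'].round(2))
E
```

```text
2.725 [ 401.3 -329.3  151.5] yaw 95.88 tilt [ 0.     -0.0004] 85.44745076445868
medium [ 0.5 -0.3 -0. ]
[319.4 188. ] 3111 [290 154  59  68] [ 399.9 -330.9] [ 399.2 -322.8]
[[ 9.9000e-01 -1.0000e-01 -3.0000e-02  3.9294e+02]
 [ 1.0000e-01  9.4000e-01  3.2000e-01 -2.4782e+02]
 [-0.0000e+00 -3.2000e-01  9.5000e-01  2.9489e+02]
 [ 0.0000e+00  0.0000e+00  0.0000e+00  1.0000e+00]]
```

View pics/w1.png

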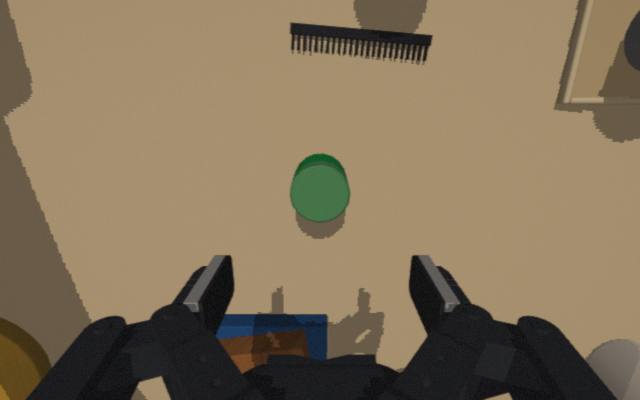

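The wrist view confirms the medium jar, with its lid at (320,193), centred between the fingers. Its position (400,-331) agrees with the other cameras.

move_arm(
  deltas=[
    {"linear":[-1,-1,25],"rotation":[0,0,0]},
    {"linear":[0,0,30],"rotation":[0,0,0]},
    {"linear":[0,0,30],"rotation":[0,0,0]},
    {"linear":[0,0,30],"rotation":[0,0,0]},
    {"linear":[0,0,20],"rotation":[0,0,0]},
    {"linear":[0,0,8.5],"rotation":[0,0,0]},
    {"linear":[0,0,0],"rotation":[0,0,0]},
  ],
)

```text
time_s: 3.65
position: [400.3, -330.2, 7.7]
orientation: [-0.0, 0.669, 0.743, -0.0]
contact_force: [-0.3, -1.2, -0.2]
grip_width: 85.0
grasp_force: 0.0
```

move_arm(
  deltas=[
    {"linear":[0,0,0],"rotation":[0,0,0]},
    {"linear":[0,0,0],"rotation":[0,0,0]},
    {"linear":[0,0,0],"rotation":[0,0,0]},
    {"linear":[0,0,0],"rotation":[0,0,0]},
    {"linear":[0,0,0],"rotation":[0,0,0]},
    {"linear":[0,0,0],"rotation":[0,0,0]},
    {"linear":[0,0,0],"rotation":[0,0,0]},
  ],
  grip=0,
  grip_force=30,
)

```text
time_s: 4.53
position: [400.8, -330.2, 8.5]
orientation: [0.0, 0.669, 0.743, -0.0]
contact_force: [-1.6, 0.8, 7.2]
grip_width: 50.5
grasp_force: 29.9
```

move_arm(
  deltas=[
    {"linear":[0,0,-15],"rotation":[0,0,0]},
    {"linear":[0,0,-30],"rotation":[0,0,0]},
    {"linear":[0,0,-30],"rotation":[0,0,0]},
    {"linear":[0,0,-20],"rotation":[0,0,0]},
    {"linear":[0,0,0],"rotation":[0,0,0]},
  ],
)

```text
time_s: 5.15
position: [401.3, -330.5, 104.9]
orientation: [0.002, 0.669, 0.743, -0.0]
contact_force: [-0.2, 0.2, -1.4]
grip_width: 50.6
grasp_force: 31.5
```

```bash
python3 go.py p3 p4
```

```text
5.15 [ 401.3 -330.5  104.9] yaw 96.03 tilt [ 0.0023 -0.0023] 50.63368403706899
p3 [ 3.769e+02  2.903e+02 -3.000e-01]
p4 [457.  290.4  -0.5]
```

move_arm(
  deltas=[
    {"linear":[14.5,10,0],"rotation":[0,0,0]},
    {"linear":[25,20,0],"rotation":[0,0,0]},
    {"linear":[25,20,0],"rotation":[0,0,0]},
    {"linear":[25,20,0],"rotation":[0,0,0]},
    {"linear":[25,20,0],"rotation":[0,0,0]},
    {"linear":[25,20,0],"rotation":[0,0,0]},
    {"linear":[25,20,0],"rotation":[0,0,0]},
    {"linear":[25,20,0],"rotation":[0,0,0]},
    {"linear":[25,20,0],"rotation":[0,0,0]},
    {"linear":[25,20,0],"rotation":[0,0,0]},
    {"linear":[25,20,0],"rotation":[0,0,0]},
    {"linear":[25,20,0],"rotation":[0,0,0]},
    {"linear":[25,20,0],"rotation":[0,0,0]},
    {"linear":[25,20,0],"rotation":[0,0,0]},
    {"linear":[25,15,0],"rotation":[0,0,0]},
    {"linear":[12.5,5,0],"rotation":[0,0,0]},
    {"linear":[0,0,0],"rotation":[0,0,0]},
    {"linear":[0,0,0],"rotation":[0,0,0]},
  ],
)

```text
time_s: 7.4
position: [648.9, 74.3, 102.6]
orientation: [0.0, 0.669, 0.743, -0.0]
contact_force: [0.8, -0.1, -0.2]
grip_width: 49.9
grasp_force: 31.5
```

```bash
python3 go.py p3; python3 - <<'E'
from h import *
from station import get_image
for n in('wrist','top'):
    d=get_image(n);cv2.imwrite(f'pics/{n}2.png',d['frame'][:,:,::-1])
    for c,a,b in blobs(d,*GREEN,200): print('g',c.round(1),a,b,cast(d,*c,26+97).round(1))
    for c,a,b in blobs(d,*PAD,200): print('p',c.round(1),a,b,cast(d,*c,7).round(1))
E
```

```text
7.4 [648.9  74.3 102.6] yaw 95.99 tilt [-0.0006 -0.0007] 49.90185295197207
p3 [ 0.3  1.4 -0. ]
g [ 31.5 163.1] 3598 [  0 133  72  65] [526.  116.1]
g [320.8 282.8] 14882 [257 204 129 153] [649.   71.9]
g [ 65.5 366.1] 2742 [ 11 334 104  66] [522.6   7.8]
p [322.7  91.3] 6724 [278  44  90  95] [641.4 156.2]
p [322.8 185. ] 3436 [282 156  82  60] [649.1  84.8]
g [285.8 256.5] 281 [277 247  19  19] [417.9  77.9]
g [192.1 275.1] 209 [184 268  17  15] [386.7 262.8]
p [24.6 20.8] 462 [18  0 14 42] [1000.7  694.2]
p [193.8  18.5] 7561 [ 71   0 228  41] [999.1 294.1]
p [336.7  17.6] 2354 [304   0  68  37] [995.  -48.5]
p [393.5  17.5] 1183 [377   0  35  36] [ 992.7 -185.7]
p [437.5  17.3] 1324 [417   0  46  35] [ 991.2 -292.4]
p [472.1  17. ] 502 [464   0  18  35] [ 990.3 -376.8]
p [496.5  17.4] 295 [489   0  29  34] [ 988.2 -436. ]
p [570.1  16.8] 950 [555   0  33  33] [ 986.5 -616.4]
p [621.   35.6] 2587 [586   0  54 140] [ 935.  -735.3]
p [362.4 145.5] 263 [351 136  20  24] [675.  -96.8]
p [252.7 162.6] 664 [238 149  30  29] [640.8 155.6]
p [599.7 271.1] 2985 [554 237  86  75] [ 373.1 -613.7]
p [598.8 309.8] 206 [572 297  68  23] [ 289.3 -601.3]
```

View pics/wrist2.png

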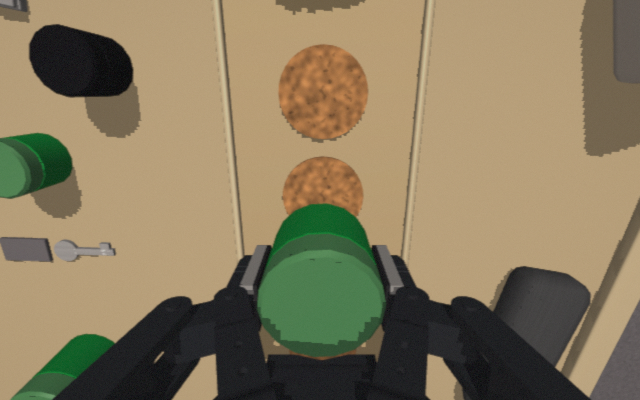

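The medium jar is held upright over its pad, with the lid at (321,295). Pad 4 at (323,91) matches my estimate. Lowering now.

move_arm(
  deltas=[
    {"linear":[1,1,20],"rotation":[0,0,0]},
    {"linear":[0,0,25],"rotation":[0,0,0]},
    {"linear":[0,0,25],"rotation":[0,0,0]},
    {"linear":[0,0,10],"rotation":[0,0,0]},
    {"linear":[0,0,5],"rotation":[0,0,0]},
    {"linear":[0,0,2],"rotation":[0,0,0]},
    {"linear":[0,0,0],"rotation":[0,0,0]},
    {"linear":[0,0,0],"rotation":[0,0,0]},
  ],
)

```text
time_s: 8.5
position: [650.5, 76.7, 16.3]
orientation: [0.0, 0.669, 0.743, 0.0]
contact_force: [-0.5, -1.0, -0.5]
grip_width: 50.3
grasp_force: 31.5
```

move_arm(
  deltas=[
    {"linear":[0,0,0.8],"rotation":[0,0,0]},
    {"linear":[0,0,0],"rotation":[0,0,0]},
  ],
)

```text
time_s: 8.75
position: [650.4, 76.7, 15.6]
orientation: [0.0, 0.669, 0.743, 0.0]
contact_force: [-1.7, -0.1, 6.4]
grip_width: 50.7
grasp_force: 32.2
```

move_arm(
  deltas=[
    {"linear":[0,0,0],"rotation":[0,0,0]},
    {"linear":[0,0,0],"rotation":[0,0,0]},
    {"linear":[0,0,0],"rotation":[0,0,0]},
    {"linear":[0,0,0],"rotation":[0,0,0]},
    {"linear":[0,0,0],"rotation":[0,0,0]},
    {"linear":[0,0,0],"rotation":[0,0,0]},
  ],
  grip=95,
)

```text
time_s: 9.5
position: [650.2, 76.6, 14.9]
orientation: [-0.0, 0.669, 0.743, -0.0]
contact_force: [-0.4, 0.5, 0.1]
grip_width: 81.5
grasp_force: 0.0
```

move_arm(
  deltas=[
    {"linear":[0,0,-20],"rotation":[0,0,0]},
    {"linear":[0,0,-35],"rotation":[0,0,0]},
    {"linear":[0,0,-35],"rotation":[0,0,0]},
    {"linear":[0,0,-20],"rotation":[0,0,0]},
    {"linear":[0,0,0],"rotation":[0,0,0]},
  ],
)

```text
time_s: 10.12
position: [650.9, 76.7, 126.9]
orientation: [0.001, 0.669, 0.743, 0.001]
contact_force: [-0.0, 0.7, -0.8]
grip_width: 81.1
grasp_force: 0.0
```

```bash
cat > look.py <<'E'
from h import *
from station import get_image
import sys
n,hh,out=sys.argv[1],float(sys.argv[2]),sys.argv[3]
d=get_image(n);cv2.imwrite(f'pics/{out}.png',d['frame'][:,:,::-1])
for c,a,b in blobs(d,*GREEN,150): print('g',c.round(1),a,b,cast(d,*c,hh).round(1))
for c,a,b in blobs(d,*PAD,200): print('p',c.round(1),a,b,cast(d,*c,7).round(1)) if n=='wrist' else 0
E
python3 go.py large; python3 look.py wrist 33 w3;python3 look.py scene 33 s3
```

```text
10.125 [650.9  76.7 126.9] yaw 96.03 tilt [0.0026 0.0001] 81.11633277397253
large [-177.  -231.8   -0.6]
g [ 44.1 159.4] 3901 [  0 132  90  58] [432.7  85.6]
g [319.9 199. ] 4038 [287 160  67  78] [650.3  75.6]
g [ 59.9 357.2] 913 [ 30 319  72  77] [ 412.8 -115.5]
p [319.2  94.5] 5485 [279  52  82  86] [641.3 156. ]
p [317.2 171.1] 719 [283 153  74  49] [646.1  92.1]
p [319.4 266.7] 3200 [286 238  68  59] [658.   -3.3]
p [319.4 332.3] 2555 [289 307  62  52] [666.3 -82.4]
g [292.8 180.6] 268 [286 171  15  20] [438.6  64.5]
g [367.6 204.3] 519 [358 191  21  28] [651.7  77.3]
g [245.8 219.1] 808 [233 202  27  36] [ 440.9 -125.5]
```

The medium jar stands on pad 3 to within about 2 mm. Next is the large jar.

move_arm(
  deltas=[
    {"linear":[-10,-14,0],"rotation":[0,0,0]},
    {"linear":[-20,-25,0],"rotation":[0,0,0]},
    {"linear":[-20,-25,0],"rotation":[0,0,0]},
    {"linear":[-20,-25,0],"rotation":[0,0,0]},
    {"linear":[-20,-25,0],"rotation":[0,0,0]},
    {"linear":[-20,-27,0],"rotation":[0,0,0]},
    {"linear":[-20,-27,0],"rotation":[0,0,0]},
    {"linear":[-20,-27,0],"rotation":[0,0,0]},
    {"linear":[-20,-27,0],"rotation":[0,0,0]},
    {"linear":[-7,-10,0],"rotation":[0,0,0]},
    {"linear":[0,0,0],"rotation":[0,0,0]},
    {"linear":[0,0,0],"rotation":[0,0,0]},
  ],
  grip=100,
)

```text
time_s: 11.72
position: [438.8, -123.0, 124.8]
orientation: [-0.0, 0.668, 0.744, 0.0]
contact_force: [0.1, -0.9, -0.1]
grip_width: 85.4
grasp_force: 0.0
```

```bash
sed -i 's/p1=.*p2=([^)]*)/p1=(666.5,-83),p2=(658.2,-3.6)/; s/p4=([^)]*)/p4=(641.3,155.8)/' go.py; python3 go.py large; python3 look.py wrist 32 w4
```

```text
11.725 [ 438.8 -123.   124.8] yaw 96.1 tilt [0.0001 0.0005] 85.43379788822624
large [-0.7  0.1 -0. ]
g [319.9 203.3] 5854 [280 155  81  94] [ 438.3 -127.4]
p [607.   74.8] 5231 [568  28  72  91] [653.5  -4.7]
p [585.  171.6] 4579 [545 135  81  75] [666.  -82.4]
```

move_arm(
  deltas=[
    {"linear":[-1.5,0,20],"rotation":[0,0,0]},
    {"linear":[0,0,30],"rotation":[0,0,0]},
    {"linear":[0,0,30],"rotation":[0,0,0]},
    {"linear":[0,0,20],"rotation":[0,0,0]},
    {"linear":[0,0,13],"rotation":[0,0,0]},
    {"linear":[0,0,0],"rotation":[0,0,0]},
    {"linear":[0,0,0],"rotation":[0,0,0]},
  ],
)

```text
time_s: 12.65
position: [438.8, -125.2, 12.6]
orientation: [0.0, 0.669, 0.743, 0.0]
contact_force: [0.8, 0.3, 0.2]
grip_width: 85.2
grasp_force: 0.0
```

move_arm(
  deltas=[
    {"linear":[0,0,0],"rotation":[0,0,0]},
    {"linear":[0,0,0],"rotation":[0,0,0]},
    {"linear":[0,0,0],"rotation":[0,0,0]},
    {"linear":[0,0,0],"rotation":[0,0,0]},
    {"linear":[0,0,0],"rotation":[0,0,0]},
    {"linear":[0,0,0],"rotation":[0,0,0]},
  ],
  grip=0,
  grip_force=35,
)

```text
time_s: 13.4
position: [438.6, -125.4, 12.7]
orientation: [0.0, 0.669, 0.743, 0.0]
contact_force: [-3.2, 1.2, 10.1]
grip_width: 59.5
grasp_force: 35.4
```

move_arm(
  deltas=[
    {"linear":[0,0,-15],"rotation":[0,0,0]},
    {"linear":[0,0,-30],"rotation":[0,0,0]},
    {"linear":[0,0,-30],"rotation":[0,0,0]},
    {"linear":[0,0,-20],"rotation":[0,0,0]},
    {"linear":[0,0,0],"rotation":[0,0,0]},
  ],
)

```text
time_s: 14.02
position: [439.0, -125.6, 108.8]
orientation: [0.001, 0.669, 0.743, 0.0]
contact_force: [-1.3, -0.6, -2.9]
grip_width: 59.5
grasp_force: 38.3
```

```bash
python3 go.py p4
```

```text
14.025 [ 439.  -125.6  108.8] yaw 96.03 tilt [ 0.0028 -0.0013] 59.48935235138532
p4 [2.587e+02 2.307e+02 2.000e-01]
```

move_arm(
  deltas=[
    {"linear":[10,8,0],"rotation":[0,0,0]},
    {"linear":[20,18,0],"rotation":[0,0,0]},
    {"linear":[23,20,0],"rotation":[0,0,0]},
    {"linear":[23,20,0],"rotation":[0,0,0]},
    {"linear":[23,20,0],"rotation":[0,0,0]},
    {"linear":[23,20,0],"rotation":[0,0,0]},
    {"linear":[23,20,0],"rotation":[0,0,0]},
    {"linear":[23,20,0],"rotation":[0,0,0]},
    {"linear":[23,20,0],"rotation":[0,0,0]},
    {"linear":[23,20,0],"rotation":[0,0,0]},
    {"linear":[20,20,0],"rotation":[0,0,0]},
    {"linear":[15,15,0],"rotation":[0,0,0]},
    {"linear":[10,10,0],"rotation":[0,0,0]},
    {"linear":[0,0,0],"rotation":[0,0,0]},
    {"linear":[0,0,0],"rotation":[0,0,0]},
  ],
)

```text
time_s: 15.9
position: [640.3, 156.1, 106.6]
orientation: [-0.0, 0.669, 0.743, -0.0]
contact_force: [-0.1, 0.2, -1.9]
grip_width: 59.3
grasp_force: 38.3
```

```bash
python3 go.py p4; python3 look.py wrist 127 w5
```

```text
15.9 [640.3 156.1 106.6] yaw 96.02 tilt [-0.0008 -0.0004] 59.33175364423819
p4 [-0.4  1.  -0. ]
g [321.1 282.9] 20338 [240 192 163 169] [640.6 153.5]
g [ 55.7 258.3] 3573 [ 13 226  86  66] [519.6 153.7]
p [323.3 179.7] 2355 [283 158  80  48] [640.5 169.8]
```

View pics/w5.png

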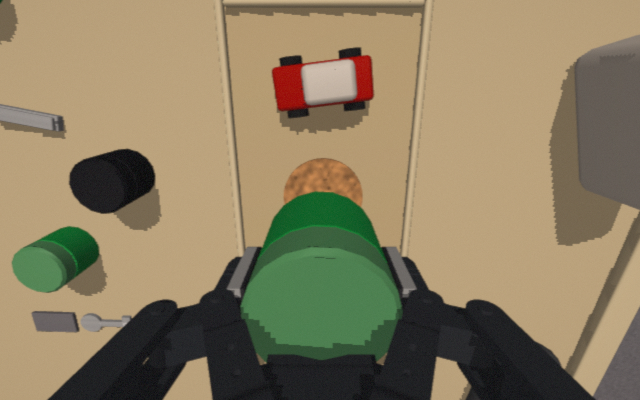

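The large jar is held upright over pad 4, with the lid at (321,300). The car at (323,82) is clear.

move_arm(
  deltas=[
    {"linear":[0.5,0.5,20],"rotation":[0,0,0]},
    {"linear":[0,0,25],"rotation":[0,0,0]},
    {"linear":[0,0,25],"rotation":[0,0,0]},
    {"linear":[0,0,10],"rotation":[0,0,0]},
    {"linear":[0,0,5],"rotation":[0,0,0]},
    {"linear":[0,0,2],"rotation":[0,0,0]},
    {"linear":[0,0,0.8],"rotation":[0,0,0]},
    {"linear":[0,0,0],"rotation":[0,0,0]},
  ],
)

```text
time_s: 16.95
position: [641.5, 157.3, 19.8]
orientation: [0.0, 0.669, 0.743, 0.0]
contact_force: [-1.3, -0.3, 2.1]
grip_width: 59.3
grasp_force: 38.5
```

move_arm(
  deltas=[
    {"linear":[0,0,0],"rotation":[0,0,0]},
    {"linear":[0,0,0],"rotation":[0,0,0]},
    {"linear":[0,0,0],"rotation":[0,0,0]},
    {"linear":[0,0,0],"rotation":[0,0,0]},
    {"linear":[0,0,0],"rotation":[0,0,0]},
    {"linear":[0,0,0],"rotation":[0,0,0]},
  ],
  grip=95,
)

```text
time_s: 17.7
position: [641.2, 157.2, 19.2]
orientation: [-0.0, 0.669, 0.743, 0.0]
contact_force: [-0.6, -0.6, -0.4]
grip_width: 81.3
grasp_force: 0.0
```

move_arm(
  deltas=[
    {"linear":[0,0,-20],"rotation":[0,0,0]},
    {"linear":[0,0,-35],"rotation":[0,0,0]},
    {"linear":[0,0,-35],"rotation":[0,0,0]},
    {"linear":[0,0,-20],"rotation":[0,0,0]},
    {"linear":[0,0,0],"rotation":[0,0,0]},
  ],
)

```text
time_s: 18.32
position: [641.9, 157.3, 131.1]
orientation: [0.001, 0.669, 0.743, 0.001]
contact_force: [0.4, -0.0, 0.4]
grip_width: 80.9
grasp_force: 0.0
```

```bash
python3 go.py small; python3 look.py wrist 39 w6;python3 look.py scene 39 s6
```

```text
18.325 [641.9 157.3 131.1] yaw 96.03 tilt [0.0025 0.0005] 80.89338165669173
small [ -52.5 -223.3   -0.6]
g [16.2  6.6] 454 [ 0  0 34 16] [425.2 270.9]
g [320.2 232.1] 9548 [280 153  82 168] [644.5 127.6]
g [ 75.5 245.6] 2850 [ 37 217  76  59] [438.5  93.1]
p [292.8 259.5] 249 [287 243  18  38] [622.4  80.2]
p [347.6 258.8] 202 [337 243  17  36] [676.   86.6]
p [319.9 334.8] 1977 [290 314  62  43] [658.5  -9. ]
g [374.9 193.1] 1131 [358 169  35  50] [648.  120.4]
g [292.8 180.6] 266 [286 171  15  20] [444.1  57.2]
```

move_arm(
  deltas=[
    {"linear":[-2.5,-13,0],"rotation":[0,0,0]},
    {"linear":[-5,-25,0],"rotation":[0,0,0]},
    {"linear":[-5,-25,0],"rotation":[0,0,0]},
    {"linear":[-5,-25,0],"rotation":[0,0,0]},
    {"linear":[-5,-25,0],"rotation":[0,0,0]},
    {"linear":[-5,-25,0],"rotation":[0,0,0]},
    {"linear":[-5,-25,0],"rotation":[0,0,0]},
    {"linear":[-5,-25,0],"rotation":[0,0,0]},
    {"linear":[-5,-20,0],"rotation":[0,0,0]},
    {"linear":[-5,-10,0],"rotation":[0,0,0]},
    {"linear":[-5,-5,0],"rotation":[0,0,0]},
    {"linear":[0,0,0],"rotation":[0,0,0]},
    {"linear":[0,0,0],"rotation":[0,0,0]},
  ],
  grip=100,
)

```text
time_s: 20.05
position: [425.3, 81.6, 129.1]
orientation: [-0.0, 0.669, 0.743, 0.0]
contact_force: [-0.3, -0.5, 0.4]
grip_width: 85.5
grasp_force: 0.0
```

```bash
python3 go.py small; python3 look.py wrist 20 w7
```

```text
20.05 [425.3  81.6 129.1] yaw 96.04 tilt [0.     0.0004] 85.45176286303108
small [-0. -0. -0.]
g [599.9 129.4] 6298 [550  89  90  89] [643.5 158.3]
g [319.8 193.2] 2276 [295 164  51  59] [424.3  80.5]
g [588.6 228.4] 5668 [535 191 105  77] [667.7  73. ]
p [556.6 148.4] 598 [542 100  47  70] [624.3 138.5]
p [543.3 215.6] 972 [523 184  70  67] [633.8  76.5]
p [540.1 289.8] 2950 [506 262  69  57] [657.7  -2.6]
```

View pics/w7.png

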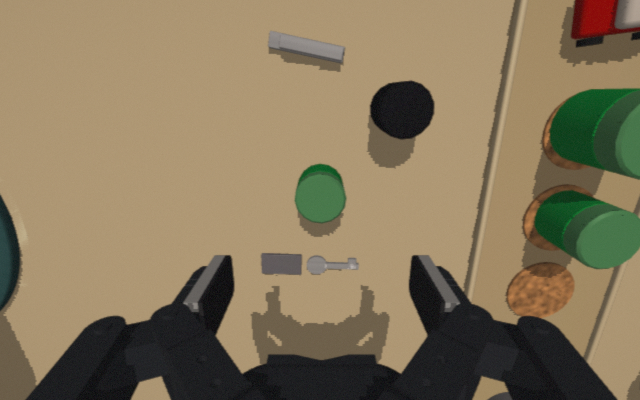

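View pics/s6.png

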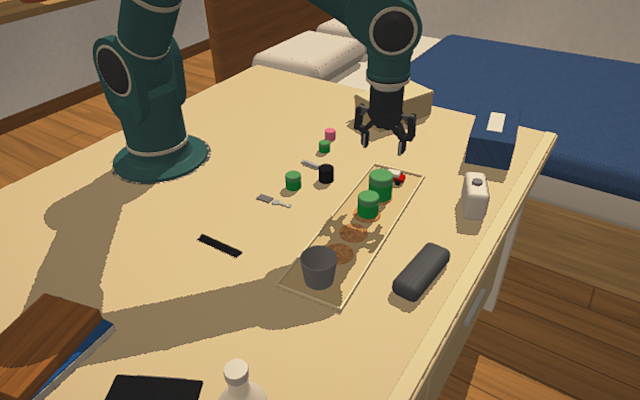

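Both placed jars stand upright on pads 3 and 4. The small jar's lid at (320,200) is centred between the fingers, and the black jar at (402,109) is clear.

move_arm(
  deltas=[
    {"linear":[0,-0.5,20],"rotation":[0,0,0]},
    {"linear":[0,0,30],"rotation":[0,0,0]},
    {"linear":[0,0,30],"rotation":[0,0,0]},
    {"linear":[0,0,25],"rotation":[0,0,0]},
    {"linear":[0,0,15],"rotation":[0,0,0]},
    {"linear":[0,0,5],"rotation":[0,0,0]},
    {"linear":[0,0,0],"rotation":[0,0,0]},
    {"linear":[0,0,0],"rotation":[0,0,0]},
  ],
)

```text
time_s: 21.1
position: [424.9, 81.5, 4.8]
orientation: [0.0, 0.669, 0.743, 0.0]
contact_force: [-0.3, -0.0, 0.8]
grip_width: 85.6
grasp_force: 0.0
```

move_arm(
  deltas=[
    {"linear":[0,0,0],"rotation":[0,0,0]},
    {"linear":[0,0,0],"rotation":[0,0,0]},
    {"linear":[0,0,0],"rotation":[0,0,0]},
    {"linear":[0,0,0],"rotation":[0,0,0]},
    {"linear":[0,0,0],"rotation":[0,0,0]},
    {"linear":[0,0,0],"rotation":[0,0,0]},
    {"linear":[0,0,0],"rotation":[0,0,0]},
  ],
  grip=0,
  grip_force=30,
)

```text
time_s: 21.98
position: [424.5, 81.4, 4.5]
orientation: [0.0, 0.669, 0.743, 0.0]
contact_force: [-2.9, -0.3, 9.1]
grip_width: 41.1
grasp_force: 29.1
```

move_arm(
  deltas=[
    {"linear":[0,0,-15],"rotation":[0,0,0]},
    {"linear":[0,0,-30],"rotation":[0,0,0]},
    {"linear":[0,0,-30],"rotation":[0,0,0]},
    {"linear":[0,0,-20],"rotation":[0,0,0]},
    {"linear":[0,0,0],"rotation":[0,0,0]},
  ],
)

```text
time_s: 22.6
position: [425.3, 81.4, 100.9]
orientation: [0.001, 0.669, 0.743, 0.001]
contact_force: [-0.8, 0.4, -0.7]
grip_width: 41.6
grasp_force: 30.6
```

```bash
python3 go.py p2
```

```text
22.6 [425.3  81.4 100.9] yaw 96.03 tilt [0.003 0.   ] 41.56123996141099
p2 [-109.   222.7    0.7]
```

move_arm(
  deltas=[
    {"linear":[-6,12.5,0],"rotation":[0,0,0]},
    {"linear":[-12,25,0],"rotation":[0,0,0]},
    {"linear":[-12,25,0],"rotation":[0,0,0]},
    {"linear":[-12,25,0],"rotation":[0,0,0]},
    {"linear":[-12,25,0],"rotation":[0,0,0]},
    {"linear":[-12,25,0],"rotation":[0,0,0]},
    {"linear":[-12,25,0],"rotation":[0,0,0]},
    {"linear":[-12,25,0],"rotation":[0,0,0]},
    {"linear":[-12,20,0],"rotation":[0,0,0]},
    {"linear":[-5,10,0],"rotation":[0,0,0]},
    {"linear":[-2,5,0],"rotation":[0,0,0]},
    {"linear":[0,0,0],"rotation":[0,0,0]},
    {"linear":[0,0,0],"rotation":[0,0,0]},
  ],
)

```text
time_s: 24.22
position: [656.7, -3.2, 99.2]
orientation: [-0.0, 0.669, 0.744, -0.0]
contact_force: [0.3, -0.2, 0.0]
grip_width: 41.3
grasp_force: 30.6
```

```bash
python3 go.py p2; python3 look.py wrist 116 w8
```

```text
24.225 [656.7  -3.2  99.2] yaw 96.08 tilt [-0.0003  0.0001] 41.25691252693108
p2 [-0.6  1.4 -0. ]
g [323.5   3.7] 374 [298   0  52  10] [645.7 108.1]
g [324.6  89.8] 6338 [282  44  87  93] [649.3  79.1]
g [320.7 277.9] 9150 [271 216 101 120] [656.8  -5.4]
p [323.5  12.1] 994 [283   0  82  25] [644.2 129. ]
p [311.5 125.9] 492 [278  81  88  62] [643.4  53.4]
p [322.9 192.7] 4126 [282 160  82  67] [657.6   1.8]
```

move_arm(
  deltas=[
    {"linear":[-0.5,1,20],"rotation":[0,0,0]},
    {"linear":[0,0,25],"rotation":[0,0,0]},
    {"linear":[0,0,25],"rotation":[0,0,0]},
    {"linear":[0,0,10],"rotation":[0,0,0]},
    {"linear":[0,0,5],"rotation":[0,0,0]},
    {"linear":[0,0,2],"rotation":[0,0,0]},
    {"linear":[0,0,0.8],"rotation":[0,0,0]},
    {"linear":[0,0,0],"rotation":[0,0,0]},
  ],
)

```text
time_s: 25.28
position: [658.5, -4.0, 11.8]
orientation: [0.0, 0.669, 0.743, 0.0]
contact_force: [-0.5, -0.4, 0.5]
grip_width: 41.4
grasp_force: 30.6
```

move_arm(
  deltas=[
    {"linear":[0,0,0],"rotation":[0,0,0]},
    {"linear":[0,0,0],"rotation":[0,0,0]},
    {"linear":[0,0,0],"rotation":[0,0,0]},
    {"linear":[0,0,0],"rotation":[0,0,0]},
    {"linear":[0,0,0],"rotation":[0,0,0]},
    {"linear":[0,0,0],"rotation":[0,0,0]},
  ],
  grip=95,
)

```text
time_s: 26.02
position: [658.2, -4.0, 11.4]
orientation: [-0.0, 0.669, 0.743, -0.0]
contact_force: [-0.0, -0.1, 0.6]
grip_width: 81.3
grasp_force: 0.0
```

move_arm(
  deltas=[
    {"linear":[0,0,-20],"rotation":[0,0,0]},
    {"linear":[0,0,-35],"rotation":[0,0,0]},
    {"linear":[0,0,-35],"rotation":[0,0,0]},
    {"linear":[0,0,-20],"rotation":[0,0,0]},
    {"linear":[0,0,0],"rotation":[0,0,0]},
  ],
)

```text
time_s: 26.65
position: [658.9, -4.0, 123.3]
orientation: [0.001, 0.669, 0.743, 0.001]
contact_force: [0.2, -0.4, -0.4]
grip_width: 80.9
grasp_force: 0.0
```

```bash
python3 go.py tiny; python3 look.py wrist 27 w9
```

```text
26.65 [658.9  -4.  123.3] yaw 96.04 tilt [ 0.0026 -0.0002] 80.92913592434701
tiny [ 317.1 -235.9   -0.7]
g [319.7   6.3] 727 [289   0  62  17] [643.7 132.2]
g [320.4  88.4] 4952 [282  48  78  82] [649.8  79.8]
g [319.8 197.9] 2543 [294 167  53  62] [658.2  -5.1]
p [319.9  16.1] 932 [280   0  81  30] [644.  130.5]
p [315.3 120.7] 538 [279  82  83  55] [648.2  54.5]
p [319.6 176. ] 1635 [283 153  75  62] [656.6   8.2]
p [319.7 267.5] 3294 [286 237  69  62] [666.3 -82.6]
```

move_arm(
  deltas=[
    {"linear":[12,-9,0],"rotation":[0,0,0]},
    {"linear":[24,-18,0],"rotation":[0,0,0]},
    {"linear":[24,-18,0],"rotation":[0,0,0]},
    {"linear":[24,-18,0],"rotation":[0,0,0]},
    {"linear":[24,-18,0],"rotation":[0,0,0]},
    {"linear":[24,-18,0],"rotation":[0,0,0]},
    {"linear":[24,-18,0],"rotation":[0,0,0]},
    {"linear":[24,-18,0],"rotation":[0,0,0]},
    {"linear":[24,-18,0],"rotation":[0,0,0]},
    {"linear":[24,-18,0],"rotation":[0,0,0]},
    {"linear":[24,-18,0],"rotation":[0,0,0]},
    {"linear":[24,-18,0],"rotation":[0,0,0]},
    {"linear":[20,-14,0],"rotation":[0,0,0]},
    {"linear":[14,-10,0],"rotation":[0,0,0]},
    {"linear":[7,-5,0],"rotation":[0,0,0]},
    {"linear":[0,0,0],"rotation":[0,0,0]},
    {"linear":[0,0,0],"rotation":[0,0,0]},
  ],
  grip=100,
)

```text
time_s: 28.82
position: [390.6, 285.8, 121.3]
orientation: [0.0, 0.669, 0.743, -0.0]
contact_force: [-0.5, -0.6, 0.2]
grip_width: 85.3
grasp_force: 0.0
```

```bash
python3 go.py tiny; python3 look.py wrist 15 w10
```

```text
28.825 [390.6 285.8 121.3] yaw 95.99 tilt [-0.0001 -0.0002] 85.25812540246979
tiny [ 0.6  0.5 -0. ]
g [320.9 192.6] 1463 [302 170  39  46] [390.4 286.2]
g [594.2 350.8] 3167 [533 307 105  93] [688.3 145.3]
```

View pics/w10.png

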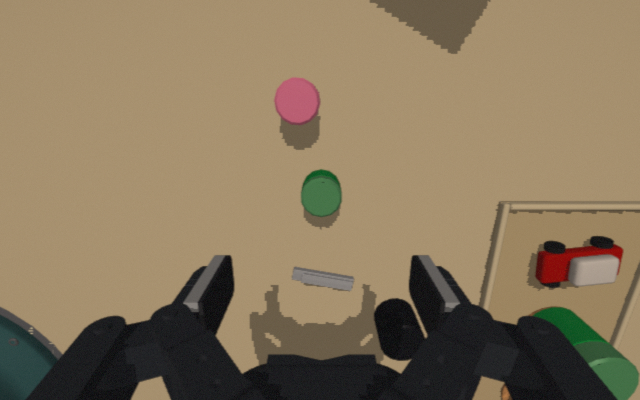

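The tiny jar at (321,193) is centred between the fingers. The pink one at (297,101) and the black jar are clear.

move_arm(
  deltas=[
    {"linear":[0,0,20],"rotation":[0,0,0]},
    {"linear":[0,0,30],"rotation":[0,0,0]},
    {"linear":[0,0,30],"rotation":[0,0,0]},
    {"linear":[0,0,20],"rotation":[0,0,0]},
    {"linear":[0,0,12],"rotation":[0,0,0]},
    {"linear":[0,0,6],"rotation":[0,0,0]},
    {"linear":[0,0,0],"rotation":[0,0,0]},
    {"linear":[0,0,0],"rotation":[0,0,0]},
  ],
)

```text
time_s: 29.88
position: [390.5, 286.6, 4.0]
orientation: [0.0, 0.669, 0.743, 0.0]
contact_force: [0.5, -0.6, -0.5]
grip_width: 85.0
grasp_force: 0.0
```

move_arm(
  deltas=[
    {"linear":[0,0,0],"rotation":[0,0,0]},
    {"linear":[0,0,0],"rotation":[0,0,0]},
    {"linear":[0,0,0],"rotation":[0,0,0]},
    {"linear":[0,0,0],"rotation":[0,0,0]},
    {"linear":[0,0,0],"rotation":[0,0,0]},
    {"linear":[0,0,0],"rotation":[0,0,0]},
    {"linear":[0,0,0],"rotation":[0,0,0]},
    {"linear":[0,0,0],"rotation":[0,0,0]},
  ],
  grip=0,
  grip_force=25,
)

```text
time_s: 30.88
position: [390.2, 286.4, 3.6]
orientation: [0.0, 0.669, 0.743, 0.0]
contact_force: [-1.5, -1.5, 5.7]
grip_width: 33.0
grasp_force: 24.3
```

move_arm(
  deltas=[
    {"linear":[0,0,-15],"rotation":[0,0,0]},
    {"linear":[0,0,-30],"rotation":[0,0,0]},
    {"linear":[0,0,-30],"rotation":[0,0,0]},
    {"linear":[0,0,-20],"rotation":[0,0,0]},
    {"linear":[0,0,0],"rotation":[0,0,0]},
  ],
)

```text
time_s: 31.5
position: [390.9, 286.9, 100.3]
orientation: [0.001, 0.669, 0.743, 0.001]
contact_force: [0.6, -0.6, -1.7]
grip_width: 33.3
grasp_force: 25.1
```

```bash
python3 go.py p1
```

```text
31.5 [390.9 286.9 100.3] yaw 96.04 tilt [0.0027 0.0014] 33.299699956648034
p1 [-3.968e+02  2.352e+02  2.000e-01]
```

move_arm(
  deltas=[
    {"linear":[-12,7,0],"rotation":[0,0,0]},
    {"linear":[-25,15,0],"rotation":[0,0,0]},
    {"linear":[-25,15,0],"rotation":[0,0,0]},
    {"linear":[-25,15,0],"rotation":[0,0,0]},
    {"linear":[-25,15,0],"rotation":[0,0,0]},
    {"linear":[-25,15,0],"rotation":[0,0,0]},
    {"linear":[-25,15,0],"rotation":[0,0,0]},
    {"linear":[-25,15,0],"rotation":[0,0,0]},
    {"linear":[-25,15,0],"rotation":[0,0,0]},
    {"linear":[-25,15,0],"rotation":[0,0,0]},
    {"linear":[-25,15,0],"rotation":[0,0,0]},
    {"linear":[-25,15,0],"rotation":[0,0,0]},
    {"linear":[-25,15,0],"rotation":[0,0,0]},
    {"linear":[-25,15,0],"rotation":[0,0,0]},
    {"linear":[-25,15,0],"rotation":[0,0,0]},
    {"linear":[-20,12,0],"rotation":[0,0,0]},
    {"linear":[-10,5,0],"rotation":[0,0,0]},
    {"linear":[-5,2,0],"rotation":[0,0,0]},
    {"linear":[0,0,0],"rotation":[0,0,0]},
    {"linear":[0,0,0],"rotation":[0,0,0]},
  ],
)

```text
time_s: 34.0
position: [666.4, -82.7, 98.4]
orientation: [-0.0, 0.668, 0.744, 0.0]
contact_force: [-0.1, 0.2, -0.3]
grip_width: 33.4
grasp_force: 25.1
```

```bash
python3 go.py p1; python3 look.py wrist 110 w11
```

```text
34.0 [666.4 -82.7  98.4] yaw 96.1 tilt [-0.0002  0.0003] 33.44165208756493
p1 [-0.3  0.1 -0. ]
g [321.7  94.3] 3736 [288  59  68  72] [658.   -2.2]
g [320.9 270.2] 5330 [283 225  77  89] [666.4 -84.1]
p [321.7  10.4] 1237 [282   0  81  25] [652.5  50.1]
p [321.   93.9] 2888 [276  47  92  96] [657.6  -2.7]
p [321.1 195.7] 4608 [280 160  83  72] [666.1 -80.1]
```

View pics/w11.png

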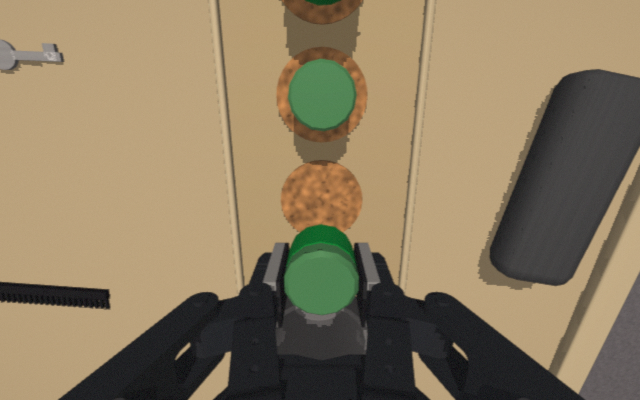

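The small jar is centred on pad 2 at (322,94), and the tiny jar is upright over pad 1.

move_arm(
  deltas=[
    {"linear":[0,0,20],"rotation":[0,0,0]},
    {"linear":[0,0,25],"rotation":[0,0,0]},
    {"linear":[0,0,25],"rotation":[0,0,0]},
    {"linear":[0,0,10],"rotation":[0,0,0]},
    {"linear":[0,0,5],"rotation":[0,0,0]},
    {"linear":[0,0,2],"rotation":[0,0,0]},
    {"linear":[0,0,0.8],"rotation":[0,0,0]},
    {"linear":[0,0,0],"rotation":[0,0,0]},
  ],
)

```text
time_s: 35.05
position: [666.9, -83.6, 11.0]
orientation: [0.0, 0.669, 0.743, 0.0]
contact_force: [-0.1, -0.9, -0.7]
grip_width: 33.6
grasp_force: 25.1
```

move_arm(
  deltas=[
    {"linear":[0,0,0],"rotation":[0,0,0]},
    {"linear":[0,0,0],"rotation":[0,0,0]},
    {"linear":[0,0,0],"rotation":[0,0,0]},
    {"linear":[0,0,0],"rotation":[0,0,0]},
    {"linear":[0,0,0],"rotation":[0,0,0]},
    {"linear":[0,0,0],"rotation":[0,0,0]},
  ],
  grip=95,
)

```text
time_s: 35.8
position: [666.6, -83.5, 10.6]
orientation: [-0.0, 0.669, 0.743, 0.0]
contact_force: [-0.6, -0.3, 0.1]
grip_width: 81.1
grasp_force: 0.0
```

move_arm(
  deltas=[
    {"linear":[0,0,-20],"rotation":[0,0,0]},
    {"linear":[0,0,-35],"rotation":[0,0,0]},
    {"linear":[0,0,-35],"rotation":[0,0,0]},
    {"linear":[0,0,-35],"rotation":[0,0,0]},
    {"linear":[0,-30,-30],"rotation":[0,0,0]},
    {"linear":[0,-50,0],"rotation":[0,0,0]},
    {"linear":[0,-50,0],"rotation":[0,0,0]},
    {"linear":[0,-50,0],"rotation":[0,0,0]},
    {"linear":[0,-50,0],"rotation":[0,0,0]},
    {"linear":[0,-30,0],"rotation":[0,0,0]},
    {"linear":[0,0,0],"rotation":[0,0,0]},
    {"linear":[0,0,0],"rotation":[0,0,0]},
  ],
)

```text
time_s: 37.3
position: [409.0, -110.9, 166.5]
orientation: [0.001, 0.669, 0.743, 0.0]
contact_force: [0.5, -0.1, -0.4]
grip_width: 81.2
grasp_force: 0.0
```

```bash
python3 go.py; python3 look.py top 27 t12; python3 look.py scene 27 s12; python3 -c "
import cv2
a=cv2.imread('pics/t12.png')[90:290,150:450];b=cv2.imread('pics/s12.png')[120:320,230:530]
import numpy as np
cv2.imwrite('pics/both.png',cv2.resize(np.vstack([a,b]),None,fx=1.5,fy=1.5,interpolation=2))"
```

```text
37.3 [ 409.  -110.9  166.5] yaw 96.05 tilt [ 0.0017 -0.0007] 81.20036154443676
g [321.9 151.3] 306 [314 141  18  21] [658.1  -2.6]
g [356.9 147.6] 190 [350 140  15  16] [664.9 -81.9]
g [248.6 158.7] 713 [234 143  30  32] [644.9 162.3]
g [285.3 154.8] 488 [274 142  23  27] [652.1  79.9]
g [369.5 201.1] 1507 [345 169  48  69] [645.7  98.5]
g [339.1 247. ] 215 [332 239  14  19] [671.2 -85.8]
```

View pics/both.png

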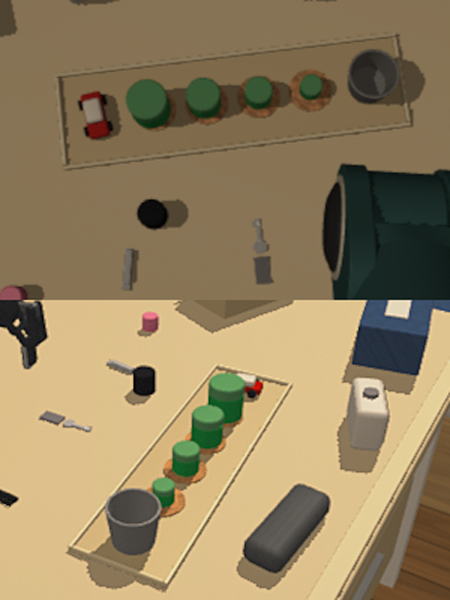

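All four jars stand upright and centred on the pads, with the tiny one next to the cup, and the cup and car are where they started.

```bash
python3 -c "
from station import job_done
print(job_done())"
```

```text
the job is handed in; nothing more can be done
None
```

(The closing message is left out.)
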